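# Dip the compressor oil sump and show the gauge rod for reading

### The arm

A 6-joint arm with a two-finger parallel gripper is mounted at the origin on a cart in front of the work surface, level with it; the furniture and walls round the work are solid. World frame = base frame: x ahead of the robot, y to its left, z up, the work surface at z = 0. Lengths are in m, angles in degrees, forces in N, time in s.
With the tool pointing down it reaches from about 0.375 to 0.9 m from the base axis. Payload 3.1 kg.
Tool frame: the origin (TCP) lies at the very end of the fingers, on their centre line; the grasp point (between the pads) lies 19 mm behind it (bot.hold_point_z is the z of the grasp point in the tool frame, in m); z points along the fingers, y is the line along which they close (so a half turn about z gives the same grasp; the last joint's range is limited). The gripper opens to 87 mm and grips with 3 to 60 N. Pads are 19 mm wide; open, the fingers measure 117 mm over their backs; the gripper's body (75 mm by 190 mm) begins 51 mm behind the grasp point.
Start: joints at [-75.373, 30.224, 82.088, -0, 67.689, -10.227], TCP at [0.263, -0.567, 0.223] pointing down, gripper open.
Joint ranges: [-176.69, 176.69], [-43.24, 126.21], [12.49, 139.97], [-82, 262], [0, 151.66], [-163.58, 163.58]. Speed limits (degrees/s): [159.86, 159.86, 180, 180, 180, 180].

### API

Orientations are given as a 3x3 rotation matrix whose columns are the frame's x, y, z axes.
In Python, from rig import bot, capture, camera_model gives the robot as it stands.
- The arm moves only by the tool apply_moves, never from a script. Its argument "plan" is text: rows parted by semicolons, each of 6 numbers parted by spaces: the shift along the tool's x, y, z in units of 0.05 m (1.0 is 0.05 m), then the turn, a rotation vector about the tool's x, y, z in units of 360 degrees (1.0 is 360 degrees). In form: dx dy dz ax ay az; .... A call has 1 to 10 rows; each row shifts and turns the commanded pose from where the row before left it, along the tool's axes as they then stand; what a row does not reach is not made up. A row lasts 1/12 s, in which the tool goes at most 41.7 mm and 7.16 degrees, less where a joint would pass 70% of its speed; a pose out of reach is approached as far as the arm can. A call with a number of a shift or a turn outside -1 to 1 is refused whole. A call with a gripper value outside its range is refused whole. "gripper" is the gripper command: -1 is shut, 1 is fully open, values between are in proportion, set as the call begins (left out, the last holds). The fingers move at their own pace and stop on an object; the grip force is fixed at half the most. Time passes only in rows, so rows that do not move let the fingers close. It gives the time, the measured TCP pose, the force, the opening and the grip force at its end, in the units of the state.
- bot.read_state(): the state, without advancing time (a new reading comes with each control period).
- capture(name): name is "side" or "top" or "wrist"; returns the picture (400x640x3 uint8, red, green, blue); there is no depth.
- camera_model(name): a dict with "vertical_fov" (degrees; the focal length in pixels is half the picture's height over the tangent of half this angle, whatever the lens; pixels are square), "cx", "cy" (the principal point, pixels), "position" and "rotation" of the camera in the world; the wrist camera has in their place "hand_eye" (4x4, takes a point from camera to tool coordinates, whose origin is the TCP and whose axes are the flange's). Camera axes: x right, y down, z forward; pixel columns grow to the right and rows downward; lengths in m; the calibration is good to about 2 mm. A picture is of the moment at which its call begins: read the wrist's pose just before it. camera_model takes no time and is no camera call.
- bot.hand_in(): hands the job in; it is judged then, once.
The state is a dict: "time_s": time; "joint_positions": joint angles; "qvel": joint speeds; "tau": joint torques, N m; "position": TCP position; "tcp_rot": TCP orientation; "force": force on the tool from outside, world axes, zero at the start; "moment": the same for the moment, N m; "opening": opening from 0.0 (shut) to 1.0 (fully open); "grasp_force": force on a finger pad.
Only numpy, scipy, OpenCV 4.12 (cv2) and the standard library are available. Lean on these libraries where they do the work, as an engineer would, in place of code of your own. Each camera call takes 0.05 s, during which the arm holds its last target. There are 200 camera calls.

### The job

Check the oil level: take the gauge rod from its cradle by the handle, push it into the sloping guide tube of the oil sump until its collar stops against the tube's mouth, then draw it right out again. Finish still holding the rod in the gripper, at rest and level with its marked side up, its tip about 10 cm above the middle of the round drip dish and touching nothing else. Leave the dish and the other tools where they are.

Things in the scene. Friction and masses are not known exactly. Their poses are not given: they have to be found in the camera images.
- gauge_rod: oil gauge rod (dipstick), 80 g, loose, level in its cradle, axis 45 mm above the surface. Origin: centre of the collar's stop face; +x toward the tip; +z the marked side, up at the start. Steel rod 8 mm diameter, 90 mm long (x 0 to 90), white scale strip on +z near the tip; collar 32 mm diameter (x -6 to 0); flat-sided black handle x -91 to -6, 14 mm wide (y), 20 mm high (z)
- rod_tip (a point): end of the gauge rod, on its axis, 90 mm from the collar's stop face
- rod_handle (a point): middle of the handle of the gauge rod, on its axis, 45 mm behind the collar's stop face; the place to grip, across the 14 mm width, from above
- cradle: fixed cradle: base plate 160 x 50 x 8 mm, two grey slotted uprights 44 mm wide, up to 52 mm high, open at the top. Origin on the surface under the rod's collar (within 4 mm along x); +x toward the rod's tip. Front upright at x 40 to 50 mm carries the rod, rear one at x -85 to -75 mm the end of the handle; lift the rod straight up 20 mm to free it
- oil_sump: fixed compressor oil sump: base plate and finned aluminium casting with a plug on top, 102 mm high in all. Origin on the surface right below the centre of the guide tube's mouth; +x level, from the mouth toward the casting, which spans x 87 to 192 mm, y -51 to 51 mm; base plate x -4 to 201 mm, y -60 to 60 mm, 10 mm thick
- guide_tube: steel guide tube of the sump. Origin: centre of its open mouth, 95 mm above the surface. +z: along its axis out of the mouth, 35 degrees above level (the tube slopes down along the sump's +x). Bore 13 mm, widening over the last 20 mm to 24 mm (29 mm outside) at the mouth; 100 mm deep, so the collar stops on the rim before the tip meets the end
- drip_dish: round shallow steel dish, 100 mm in diameter, 16 mm high, loose, 0.2 kg, standing on the surface. Origin: centre of its underside
- wrench: bystander: flat open-ended spanner 160 x 31 x 7 mm, loose; origin: centre of its underside
- hex_keys: bystander: black holder with hex keys, 69 x 24 x 19 mm, loose; origin: centre of its underside
- oring_kit: bystander: flat ivory cardboard box 90 x 56 x 22 mm, loose; origin: centre of its underside
- screwdriver: bystander: screwdriver 156 x 24 x 22 mm, loose; origin: centre of its underside
There are look-alikes about, which are no part of the job. Leave any orange or purple look-alike of the drip_dish alone.

How it is judged (in metres and radians):
On the way, in this order (a step that is already met when the one before it is completed fails the run):
1. the rod is in the guide tube with its collar stopped against the mouth (z of gauge_rod in the frame of guide_tube below 0.004 m and distance between gauge_rod and guide_tube below 0.008 m and angle between the x axis of gauge_rod and the z axis of guide_tube, either way round below 0.12 rad and z of rod_tip in the frame of guide_tube below -0.08 m), for 0.2 s.
2. the rod is drawn right out of the tube (z of rod_tip in the frame of guide_tube above 0.003 m and contact force between the fingers and gauge_rod above 0.5 N), for 0.1 s.
At the end, for the whole second after the job is handed in: the gripper holds the rod, at rest and touching neither sump, cradle nor dish; the rod is level within 8 degrees and its marked side up within 14 degrees; the tip is within 30 mm of the dish's centre seen from above and 60 to 180 mm above the surface (contact force between the fingers and gauge_rod above 0.5 N and angle between gauge_rod's own x axis and vertical between 1.42 and 1.72 rad and angle between gauge_rod's own z axis and vertical below 0.25 rad and horizontal distance between rod_tip and drip_dish below 0.03 m and height (world z) of rod_tip between 0.06 and 0.18 m and linear speed of gauge_rod below 0.03 m/s and angular speed of gauge_rod below 0.2 rad/s and contact force between gauge_rod and oil_sump below 0.05 N and contact force between gauge_rod and cradle below 0.05 N and contact force between gauge_rod and drip_dish below 0.05 N); the arm keeps its last pose, push and grip.
It fails at once if the drip dish is shoved or lifted (more than 20 mm) (distance of drip_dish from where it was at the start of the episode above 0.02 m).
It fails at once if one of the other tools is shoved or lifted (more than 20 mm) (distance of any of wrench, hex_keys, oring_kit, screwdriver from where it was at the start of the episode above 0.02 m).
It also fails if it takes over 50 s, if anything falls off the work surface, if the arm or the gripper's body presses on something with over 40 N, if the wrist force passes 120 N, or if a joint passes its speed limit or range.

## Working session

There is one attempt and no reset: what is moved stays moved. The work goes in short steps, Python scripts to look and compute and a tool call to move; the robot and the scene stay as the last step left them, time stands still between calls to the robot, and variables do not carry over. Pictures are saved under pics/ and viewed, at most 10 in all, crops included, and the job is handed in when it is done.

Besides the shell and the picture viewer there is one more tool, called as name(argument=value, ...) on one line, values as JSON. apply_moves: Moves the arm, as the interface text tells. Its arguments: {"type":"object","properties":{"plan":{"type":"string"},"gripper":{"type":"number"}},"required":["plan"]}

```bash
mkdir -p pics; ls; python3 - <<'E'
from rig import bot,capture,camera_model
import cv2,numpy as np
for n in("side","top"):
    cv2.imwrite(f"pics/{n}0.png",capture(n)[:,:,::-1]); print(n,camera_model(n))
print(camera_model("wrist")); s=bot.read_state(); print(s, bot.hold_point_z)
E
```

```text
pics
side {'vertical_fov': 49.405371771378704, 'cx': 319.7480445040804, 'cy': 198.0266509109665, 'position': array([ 1.12565073, -0.23636571,  1.20092501]), 'rotation': array([[ 0.31878239,  0.81531096, -0.48336924],
       [ 0.94775501, -0.2678663 ,  0.1732284 ],
       [ 0.01175668, -0.51333778, -0.85810611]])}
top {'vertical_fov': 45.69669611954971, 'cx': 315.73783374643, 'cy': 203.09213004120807, 'position': array([0.26712697, 0.0063653 , 1.42981787]), 'rotation': array([[ 0.00985544, -0.98451981,  0.17499605],
       [-0.99984644, -0.01223836, -0.01254303],
       [ 0.01449052, -0.17484556, -0.98448923]])}
{'vertical_fov': 60.285695653903545, 'cx': 317.3370302503989, 'cy': 205.56144712802288, 'hand_eye': array([[-8.21439534e-05, -9.68994488e-01, -2.47082325e-01,
         6.75712237e-02],
       [ 9.99999611e-01, -2.96606379e-04,  8.30759647e-04,
         7.14714721e-04],
       [-8.78287712e-04, -2.47082160e-01,  9.68994135e-01,
        -1.61876662e-01],
       [ 0.00000000e+00,  0.00000000e+00,  0.00000000e+00,
         1.00000000e+00]])}
{'time_s': 0.1, 'joint_positions': array([-7.53752829e+01,  3.02733387e+01,  8.21489618e+01,  3.56888310e-04,
        6.76887211e+01, -1.02264658e+01]), 'qvel': array([ 0.02863056, -0.02946615, -0.12295669, -0.07158933, -0.02553912,
       -0.13401947]), 'tau': array([ 3.36227931e-04, -4.40985775e+01, -1.77151054e+01,  6.34458172e-02,
        5.33990655e-02, -6.12280292e-05]), 'position': array([ 0.26253309, -0.56646664,  0.22167317]), 'tcp_rot': array([[ 9.07403496e-01,  4.20260230e-01, -4.83665808e-04],
       [ 4.20260363e-01, -9.07401624e-01,  1.87636642e-03],
       [ 3.49683043e-04, -1.90588702e-03, -9.99998123e-01]]), 'force': array([-0.20068466, -0.07479509, -0.51608127]), 'moment': array([-0.00929433,  0.0104453 ,  0.03406807]), 'grasp_force': 0.0, 'opening': 1.0020534170730573} -0.0187
```

View pics/top0.png

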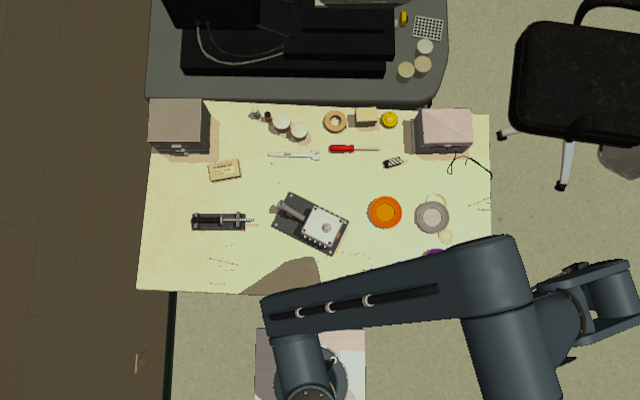

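View pics/side0.png

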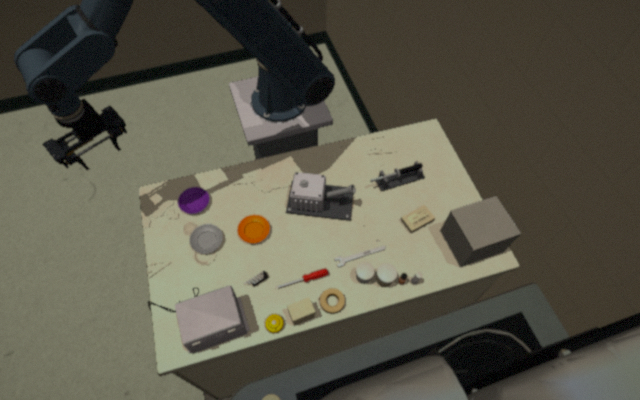

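The top view shows the cradle with the rod at (218,221) and the sump at (310,225), with the tube mouth near (278,208). Candidates for the dish are grey (432,217), orange (385,212) and purple (433,255). The description (steel) fits the grey one. One close crop will check the choice.

```bash
cat > h.py <<'E'
import numpy as np,cv2
from rig import bot,capture,camera_model
def ray(n,u,v,st=None):
    m=camera_model(n); f=200/np.tan(np.radians(m["vertical_fov"]/2))
    d=np.array([(u-m["cx"])/f,(v-m["cy"])/f,1.])
    if n=="wrist":
        H=np.array(m["hand_eye"]); R=np.array(st["tcp_rot"])
        return R@H[:3,3]+np.array(st["position"]), R@H[:3,:3]@d
    return np.array(m["position"]),np.array(m["rotation"])@d
def onz(n,u,v,z,st=None):
    o,d=ray(n,u,v,st); return o+d*(z-o[2])/d[2]
def tri(a,b):
    A=[];B=[]
    for o,d in(a,b):
        P=np.eye(3)-np.outer(d,d)/(d@d); A.append(P);B.append(P@o)
    return np.linalg.lstsq(np.vstack(A),np.hstack(B),rcond=None)[0]
E
python3 - <<'E'
from h import *
t=cv2.imread("pics/top0.png");s=cv2.imread("pics/side0.png")
a=cv2.resize(t[185:265,185:355],None,fx=4.6,fy=4.6,interpolation=cv2.INTER_CUBIC)[:, :780]
b=cv2.resize(s[155:225,280:430],None,fx=3,fy=3,interpolation=cv2.INTER_CUBIC)
c=cv2.resize(t[190:260,360:460],None,fx=3,fy=3,interpolation=cv2.INTER_CUBIC)
w=np.zeros((368+210,782,3),np.uint8); w[:368,:782]=a[:368,:782]; w[368:,:450]=b; w[368:,460:760]=c
cv2.imwrite("pics/crop.png",w)
for k,u,v,z in(("rodL",195,221,.04),("collar",245,219,.045),("mouth",278,208,.095),("dish",432,217,.008),("sump",325,228,.09)): print(k,onz("top",u,v,z).round(3))
E
```

```text
Traceback (most recent call last):
ValueError: could not broadcast input array from shape (368,780,3) into shape (368,782,3)
```

```bash
python3 - <<'E'
from h import *
t=cv2.imread("pics/top0.png");s=cv2.imread("pics/side0.png")
a=cv2.resize(t[185:265,185:355],(782,368),interpolation=cv2.INTER_CUBIC)
b=cv2.resize(s[155:225,280:430],None,fx=3,fy=3,interpolation=cv2.INTER_CUBIC)
c=cv2.resize(t[190:260,360:460],None,fx=3,fy=3,interpolation=cv2.INTER_CUBIC)
w=np.zeros((368+210,782,3),np.uint8); w[:368]=a; w[368:,:450]=b; w[368:,460:760]=c
cv2.imwrite("pics/crop.png",w)
for k,u,v,z in(("rodL",195,221,.04),("collar",245,219,.045),("mouth",278,208,.095),("dish",432,217,.008),("sump",325,228,.09)): print(k,onz("top",u,v,z).round(3))
E
```

```text
rodL [0.456 0.344 0.04 ]
collar [0.463 0.196 0.045]
mouth [0.489 0.097 0.095]
dish [ 0.481 -0.365  0.008]
sump [ 0.434 -0.038  0.09 ]
```

View pics/crop.png

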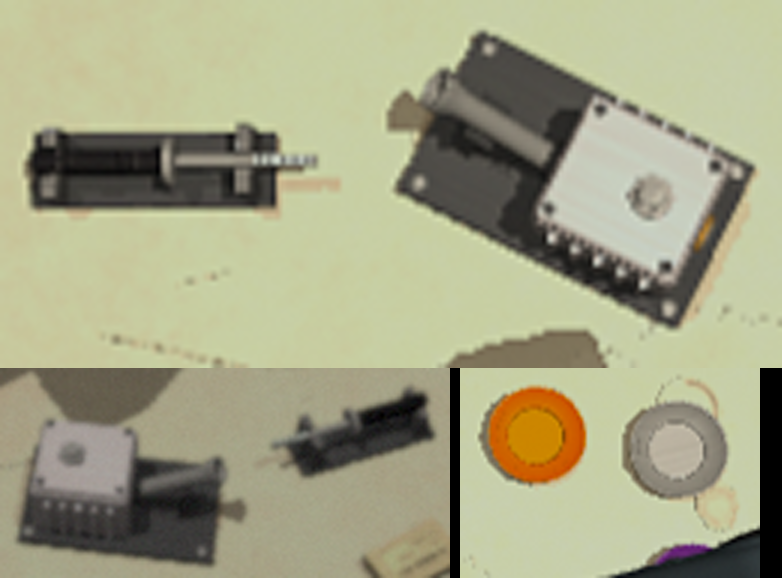

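The crop shows the rod with its collar at pixel (222,220), tip at (254,220) and handle end at (191,220). The tube mouth is near (279,204) and slopes right and down. The grey dish at (432,217) is the steel one. I'll turn and go over the sump to look with the wrist camera.

apply_moves(plan="0 0 -0.16 0 0 -0.018;0 0 -0.16 0 0 -0.018;0 0 -0.16 0 0 -0.018;0 0 -0.16 0 0 -0.018;0 0 -0.16 0 0 -0.018;0 0 -0.16 0 0 -0.018;0 0 -0.16 0 0 -0.018;0 0 -0.16 0 0 -0.018;0 0 -0.16 0 0 -0.018;0 0 -0.16 0 0 -0.018")

```text
time_s: 0.93
position: [0.2626, -0.5666, 0.3023]
tcp_rot: [[0.0, 1.0, -0.0], [1.0, -0.0, 0.001], [0.001, -0.0, -1.0]]
force: [0.1, 0.2, 0.5]
opening: 0.999
grasp_force: 0.0
```

apply_moves(plan="0.65 0.4 0 0 0 0;0.65 0.4 0 0 0 0;0.65 0.4 0 0 0 0;0.65 0.4 0 0 0 0;0.65 0.4 0 0 0 0;0.65 0.4 0 0 0 0;0.65 0.4 0 0 0 0;0.65 0.4 0 0 0 0;0.65 0.4 0 0 0 0;0.65 0.4 0 0 0 0")

```text
time_s: 1.77
position: [0.4651, -0.2413, 0.3023]
tcp_rot: [[0.006, 1.0, -0.001], [1.0, -0.006, 0.001], [0.0, -0.001, -1.0]]
force: [0.2, -0.3, 0.4]
opening: 0.999
grasp_force: 0.0
```

apply_moves(plan="0.65 0 0 0 0 0;0.65 0 0 0 0 0;0.65 0 0 0 0 0;0.65 0 0 0 0 0;0.65 0 0 0 0 0;0.65 0 0 0 0 0;0.65 0 0 0 0 0;0.65 0 0 0 0 0;0.5 0 0 0 0 0;0 0 0 0 0 0")

```text
time_s: 2.6
position: [0.4652, 0.0458, 0.3022]
tcp_rot: [[0.001, 1.0, -0.001], [1.0, -0.001, 0.002], [0.002, -0.001, -1.0]]
force: [-0.1, 0.5, 0.3]
opening: 1.002
grasp_force: 0.0
```

```bash
python3 - <<'E'
from h import *
import pickle
st=bot.read_state(); im=capture("wrist"); pickle.dump(st,open("st1.pkl","wb"))
cv2.imwrite("pics/w1.png",im[:,:,::-1]); print(st["position"].round(4),st["tcp_rot"].round(3),st["joint_positions"].round(1))
E
```

```text
[0.4652 0.0458 0.3022] [[ 0.001  1.    -0.001]
 [ 1.    -0.001  0.002]
 [ 0.002 -0.001 -1.   ]] [-8.2 12.3 97.7  0.1 70.1 -8.2]
```

View pics/w1.png

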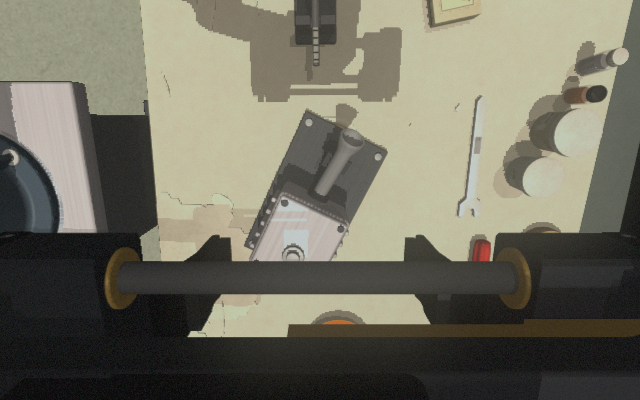

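Wrist view: the rod tip is at (316,64) and the tube mouth near (350,139). The sump plate's front corners are (307,110) and (386,146), and the casting top is at (310,225). I'll compute the tube pose from these and zoom on the mouth.

```bash
python3 - <<'E'
from h import *
import pickle
st=pickle.load(open("st1.pkl","rb"))
W=lambda u,v,z:onz("wrist",u,v,z,st)
a,b=W(307,110,.01),W(388,146,.01); print(a,b,np.linalg.norm(a-b))
c=W(245,246,.01); print("len to rear corner dir",a-c, np.degrees(np.arctan2(*(c-a)[1::-1])))
n=(b-a)/np.linalg.norm(b-a); h=np.array([n[1],-n[0],0]); print("h",h,np.degrees(np.arctan2(h[1],h[0])))
print("origin",(a+b)/2+.004*h, "mouth ray",W(350,139,.095), "wr top mouth",onz("top",279,204.5,.095))
print("tube exit px dir", W(350,139,.095)-W(326,190,.095-.1*np.sin(np.radians(35))*.9))
im=cv2.imread("pics/w1.png")
cv2.imwrite("pics/c2.png",cv2.resize(im[0:200,280:400],(480,800),interpolation=cv2.INTER_CUBIC)[:600] if 0 else cv2.resize(im[95:215,280:400],(600,600),interpolation=cv2.INTER_CUBIC))
E
```

```text
[0.45278276 0.12222892 0.01      ] [0.5579736  0.07684522 0.01      ] 0.1145634897458658
len to rear corner dir [0.0885877  0.18373188 0.        ] -115.74138761925613
h [-0.39614456 -0.91818816  0.        ] -113.3373762520194
origin [0.5037936  0.09586432 0.01      ] mouth ray [0.5003156  0.09082382 0.095     ] wr top mouth [0.49901521 0.09408769 0.095     ]
tube exit px dir [0.02373488 0.06547733 0.05162188]
```

View pics/c2.png

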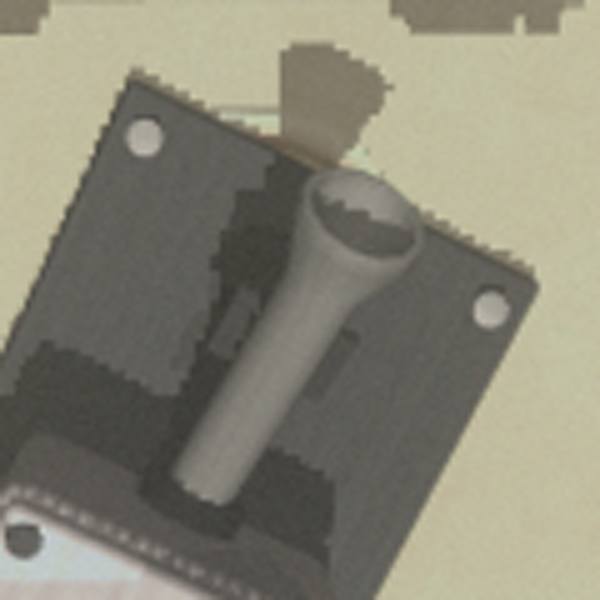

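apply_moves(plan="0.7 0 0 0 0 0;0.7 0 0 0 0 0;0.7 0 0 0 0 0;0.7 0 0 0 0 0;0.7 0 0 0 0 0;0.7 0 0 0 0 0;0.7 0 0 0 0 0;0.3 0 0 0 0 0;0 0 0 0 0 0;0 0 0 0 0 0")

```text
time_s: 3.48
position: [0.4681, 0.3011, 0.3019]
tcp_rot: [[0.005, 1.0, -0.001], [1.0, -0.005, -0.001], [-0.001, -0.001, -1.0]]
force: [-0.3, 0.4, -0.4]
opening: 0.997
grasp_force: 0.0
```

```bash
python3 - <<'E'
from h import *
import pickle
st=bot.read_state(); im=capture("wrist"); pickle.dump(st,open("st2.pkl","wb"))
cv2.imwrite("pics/w2.png",im[:,:,::-1]); print(st["position"].round(4),st["tcp_rot"].round(3),st["joint_positions"].round(1))
E
```

```text
[0.4681 0.3011 0.3019] [[ 0.005  1.    -0.001]
 [ 1.    -0.005 -0.001]
 [-0.001 -0.001 -1.   ]] [21.3 20.1 86.2 -0.1 73.8 21.6]
```

View pics/w2.png

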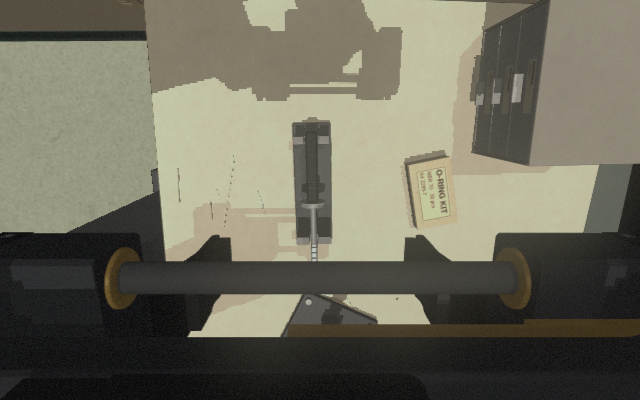

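The mouth's outer ellipse is centred at crop (362,216), which is wrist pixel (352.4,138.2), and the plate corners are (307.4,110) and (387.4,151.4). In the second view the handle runs from (312,130) to (312,203), the collar is at (313,206) and the O-ring box is well clear.

```bash
python3 - <<'E'
from h import *
import pickle
st=pickle.load(open("st1.pkl","rb"))
W=lambda u,v,z:onz("wrist",u,v,z,st)
def hd(a,b):
    n=(b-a)/np.linalg.norm(b-a); return np.degrees(np.arctan2(-n[0],n[1]))
a,b=W(307.4,110,.01),W(387.4,151.4,.01); print(a,b,np.linalg.norm(a-b),hd(a,b))
p,q=W(309,122.4,.01),W(378.2,156.8,.01); print("holes",hd(p,q),np.linalg.norm(p-q))
m=W(352.4,138.2,.095);print("mid",(a+b)/2,"mouth",m)
print("tubeaxis hd", np.degrees(np.arctan2(*(W(321,193,.095-.1*.57*.85)-m)[1::-1])))
s2=pickle.load(open("st2.pkl","rb")); im=cv2.imread("pics/w2.png").astype(int)
g=im.sum(2)
for v in range(125,235,7): print(v,g[v,296:330:1].tolist()) if v in(146,167,181,223) else 0
for k,u,v,z in(("hend",312,130,.055),("collartop",313,205,.061),("tip",314,262,.045)): print(k,onz("wrist",u,v,z,s2).round(4))
# collar triangulate heights with top image
print("top collar",onz("top",222,220.2,.05).round(4),"tip",onz("top",253.7,219.8,.045).round(4))
print("tip from w1",W(316.5,66,.045).round(4))
E
```

```text
[0.45329483 0.12223341 0.01      ] [0.55753425 0.06986703 0.01      ] 0.11665374145605771 -116.67341721465611
holes -115.94028031732088 0.10072374900041133
mid [0.50541454 0.09605022 0.01      ] mouth [0.50282994 0.09165399 0.095     ]
tubeaxis hd -115.08873873181237
146 [258, 274, 270, 267, 263, 267, 269, 267, 258, 211, 198, 207, 222, 228, 207, 218, 219, 216, 214, 203, 192, 214, 269, 268, 266, 264, 279, 264, 271, 283, 289, 290, 295, 284]
167 [285, 286, 287, 285, 267, 265, 264, 273, 265, 255, 197, 209, 222, 223, 231, 218, 217, 218, 218, 201, 197, 213, 293, 293, 294, 282, 285, 289, 295, 281, 289, 295, 300, 288]
181 [295, 281, 290, 281, 289, 275, 260, 264, 262, 261, 199, 207, 251, 228, 235, 230, 222, 236, 236, 224, 179, 194, 217, 227, 293, 293, 288, 301, 290, 287, 290, 291, 295, 281]
223 [238, 259, 196, 204, 203, 204, 190, 189, 192, 197, 192, 189, 198, 206, 244, 349, 413, 465, 387, 332, 235, 195, 197, 203, 198, 201, 205, 213, 210, 204, 197, 194, 204, 206]
hend [0.463  0.3533 0.055 ]
collartop [0.4634 0.2651 0.061 ]
tip [0.4639 0.1838 0.045 ]
top collar [0.4582 0.2625 0.05  ] tip [0.4611 0.1706 0.045 ]
tip from w1 [0.465  0.1697 0.045 ]
```

Handle middle is about (0.4635, 0.307), with the rod heading −y. Collar, tip and handle end agree with the given sizes. Descend and grip.

apply_moves(plan="0.12 -0.09 0.5 0 0 0;0 0 0.7 0 0 0;0 0 0.7 0 0 0;0 0 0.7 0 0 0;0 0 0.7 0 0 0;0 0 0.7 0 0 0;0 0 0.7 0 0 0;0 0 0.5 0 0 0;0 0 0.32 0 0 0;0 0 0 0 0 0", gripper=1)

```text
time_s: 4.37
position: [0.4617, 0.3047, 0.0233]
tcp_rot: [[0.009, 1.0, -0.007], [1.0, -0.009, -0.003], [-0.003, -0.007, -1.0]]
force: [-0.4, -0.6, -0.2]
opening: 0.998
grasp_force: 0.0
```

apply_moves(plan="0 0 0 0 0 0;0 0 0 0 0 0;0 0 0 0 0 0;0 0 0 0 0 0;0 0 0 0 0 0;0 0 0 0 0 0;0 0 0 0 0 0;0 0 0 0 0 0;0 0 0 0 0 0;0 0 0 0 0 0", gripper=-1)

```text
time_s: 5.2
position: [0.4634, 0.3078, 0.0265]
tcp_rot: [[0.006, 1.0, -0.0], [1.0, -0.006, -0.0], [-0.0, -0.0, -1.0]]
force: [-0.2, -0.1, -0.2]
opening: 0.324
grasp_force: 0.0
```

apply_moves(plan="0 0 0 0 0 0;0 0 0 0 0 0;0 0 0 0 0 0;0 0 0 0 0 0;0 0 0 0 0 0;0 0 0 0 0 0")

```text
time_s: 5.7
position: [0.4624, 0.3076, 0.0264]
tcp_rot: [[0.006, 1.0, -0.002], [1.0, -0.006, -0.001], [-0.001, -0.002, -1.0]]
force: [-3.2, 0.8, 1.7]
opening: 0.158
grasp_force: 29.9
```

apply_moves(plan="0 0 -0.1 0 0 0;0 0 -0.2 0 0 0;0 0 -0.4 0 0 0;0 0 -0.5 0 0 0;0 0 -0.5 0 0 0;0 0 -0.6 0 0 0;0 0 -0.6 0 0 0;0 0 -0.6 0 0 0;0 0 -0.3 0 0 0;0 0 0 0 0 0")

```text
time_s: 6.53
position: [0.4672, 0.309, 0.222]
tcp_rot: [[0.006, 1.0, 0.012], [1.0, -0.006, 0.005], [0.005, 0.012, -1.0]]
force: [0.6, -0.2, -1.2]
opening: 0.158
grasp_force: 29.9
```

apply_moves(plan="0 0 -0.2 0 0 0.0179;0 0 -0.2 0 0 0.0179;0 0 -0.2 0 0 0.0179;0 0 -0.2 0 0 0.0179;0 0 0 0 0.0162 0;0 0 0 0 0.0162 0;0 0 0 0 0.0162 0;0 0 0 0 0.0162 0;0 0 0 0 0.0162 0;0 0 0 0 0.0162 0")

```text
time_s: 7.37
position: [0.4626, 0.3073, 0.256]
tcp_rot: [[0.365, 0.898, 0.245], [0.745, -0.44, 0.502], [0.558, -0.001, -0.83]]
force: [-0.3, 0.7, -1.4]
opening: 0.158
grasp_force: 29.9
```

```bash
cat > go.py <<'E'
from h import *
import sys
M=np.array([.503,.092,.095])
def rep(M,hd,out,c=(-.0455,0,-.0187)):
    "shift (tool units, current commanded frame) to put collar at `out` m from mouth M on axis; turn too"
    s=bot.read_state(); R=np.array(s["tcp_rot"]); h=np.radians(hd)
    hv=np.array([np.cos(h),np.sin(h),0]); z=np.array([0,0,1.]); s35,c35=np.sin(np.radians(35)),np.cos(np.radians(35))
    X=-(c35*hv-s35*z); Z=-(s35*hv+c35*z); T=np.column_stack([X,np.cross(Z,X),Z])
    tcp=M+out*X-T@np.array(c); d=R.T@(tcp-s["position"])
    rv=cv2.Rodrigues(R.T@T)[0].ravel()
    print("target",tcp.round(4),"shift units",(d/.05).round(3),"turn units",(rv/2/np.pi).round(4),"q",s["joint_positions"].round(1))
if __name__=="__main__": rep(M,-116,float(sys.argv[1]))
E
python3 - <<'E'
from go import *
bot.read_state(); rep(M,-116,.12)
E
```

```text
target [0.5671 0.2235 0.1746] shift units [-1.394  2.616  1.021] turn units [ 0.0001  0.0029 -0.0003] q [  6.2  16.  111.7  44.9  42.    0.8]
```

apply_moves(plan="-0.1 0.4 0.1 0 0 0;-0.1 0.4 0.1 0 0 0;-0.2 0.4 0.15 0 0 0;-0.2 0.4 0.15 0 0 0;-0.2 0.4 0.15 0 0 0;-0.2 0.4 0.15 0 0 0;-0.2 0.2 0.15 0 0 0;-0.2 0 0.07 0 0 0;0 0 0 0 0 0;0 0 0 0 0 0")

```text
time_s: 8.2
position: [0.5659, 0.2242, 0.1735]
tcp_rot: [[0.368, 0.898, 0.24], [0.746, -0.439, 0.5], [0.555, -0.005, -0.832]]
force: [0.1, 0.3, -1.1]
opening: 0.157
grasp_force: 29.9
```

```bash
python3 - <<'E'
from go import *
rep(M,-116,.12); st=bot.read_state()
im=capture("wrist")[:,:,::-1];t=capture("top")[:,:,::-1];s=capture("side")[:,:,::-1]
w=np.zeros((600,800,3),np.uint8)
w[:250,:400]=cv2.resize(im,(400,250)); w[:250,400:]=cv2.resize(t[170:260,230:374],(400,250),interpolation=cv2.INTER_CUBIC)
w[250:600,:]=cv2.resize(s[150:234,290:482],(800,350),interpolation=cv2.INTER_CUBIC)
cv2.imwrite("pics/pre.png",w)
E
```

```text
target [0.5671 0.2235 0.1746] shift units [ 0.012  0.029 -0.02 ] turn units [-0.0006  0.0036 -0.0006] q [ -4.6  29.5 105.6  49.3  43.1 -15.1]
```

View pics/pre.png

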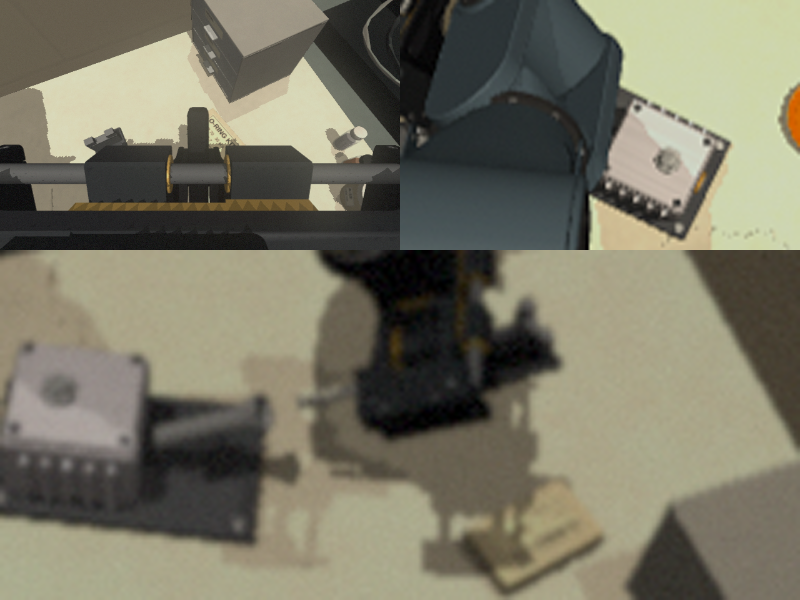

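The pre-insert view shows the rod tip at side pixel (362.5,186.5), just outside the mouth at about (353,189). I'll compare that against the projection.

```bash
python3 - <<'E'
from go import *
def proj(n,p):
    m=camera_model(n); f=200/np.tan(np.radians(m["vertical_fov"]/2)); q=np.array(m["rotation"]).T@(p-np.array(m["position"]))
    return q[:2]/q[2]*f+[m["cx"],m["cy"]]
s=bot.read_state();R=s["tcp_rot"]
tip=s["position"]+R@np.array([-.1355,0,-.0187])
print("tip",tip,proj("side",tip),"mouth",proj("side",M)); 
for e in np.eye(3): print(proj("side",M+.01*e)-proj("side",M))
X=np.array([.359,.736,.574]); print("tip rel: along",(tip-M)@X,"perp",(tip-M)-((tip-M)@X)*X)
E
```

```text
tip [0.51255264 0.11445641 0.11529842] [361.67872801 185.69699552] mouth [352.92330916 188.74492972]
[1.18765717 2.68807252]
[ 3.10499829 -0.87769856]
[ 0.25864707 -1.7804616 ]
tip rel: along 0.031608613741856674 perp [-0.00179485 -0.00080753  0.00215508]
```

apply_moves(plan="0 0.03 0 0 0.0036 0;0 0 0 0 0 0;0 0 0 0 0 0")

```text
time_s: 8.6
position: [0.5678, 0.2242, 0.1752]
tcp_rot: [[0.359, 0.899, 0.25], [0.735, -0.438, 0.517], [0.575, -0.002, -0.818]]
force: [-0.3, -0.3, -1.4]
opening: 0.157
grasp_force: 29.9
```

```bash
python3 go.py .12
```

```text
target [0.5671 0.2235 0.1746] shift units [-0.022 -0.006 -0.002] turn units [-0.0003 -0.0002 -0.0001] q [ -5.3  29.7 106.   51.5  43.4 -17.6]
```

Well aligned. Advance gently.

apply_moves(plan="-0.15 0 0 0 0 0;-0.15 0 0 0 0 0;-0.15 0 0 0 0 0;-0.15 0 0 0 0 0;-0.15 0 0 0 0 0;-0.15 0 0 0 0 0;-0.1 0 0 0 0 0;0 0 0 0 0 0")

```text
time_s: 9.27
position: [0.5494, 0.187, 0.1456]
tcp_rot: [[0.361, 0.899, 0.249], [0.735, -0.439, 0.517], [0.574, -0.003, -0.819]]
force: [-0.7, -0.0, 0.1]
opening: 0.159
grasp_force: 29.9
```

```bash
python3 go.py .07
```

```text
target [0.5492 0.1867 0.1459] shift units [-0.003 -0.002 -0.009] turn units [-0.0004 -0.0001 -0.0003] q [-10.   31.7 110.2  55.3  42.2 -27.6]
```

apply_moves(plan="-0.1 0 0 0 0 0;-0.1 0 0 0 0 0;-0.1 0 0 0 0 0;-0.1 0 0 0 0 0;-0.1 0 0 0 0 0;-0.1 0 0 0 0 0;0 0 0 0 0 0")

```text
time_s: 9.85
position: [0.5387, 0.1643, 0.1279]
tcp_rot: [[0.361, 0.898, 0.25], [0.735, -0.439, 0.517], [0.574, -0.003, -0.819]]
force: [-0.6, -0.1, -1.0]
opening: 0.157
grasp_force: 29.9
```

```bash
python3 go.py .04
```

```text
target [0.5384 0.1646 0.1287] shift units [ 0.011 -0.007 -0.012] turn units [-0.0004 -0.0001 -0.0004] q [-13.1  33.3 112.4  57.5  41.6 -33.8]
```

apply_moves(plan="-0.1 0 0 0 0 0;-0.1 0 0 0 0 0;-0.1 0 0 0 0 0;-0.1 0 0 0 0 0;-0.1 0 0 0 0 0;-0.1 0 0 0 0 0;0 0 0 0 0 0")

```text
time_s: 10.43
position: [0.5279, 0.1423, 0.1107]
tcp_rot: [[0.361, 0.898, 0.25], [0.735, -0.439, 0.517], [0.574, -0.003, -0.819]]
force: [-1.1, 0.0, -0.8]
opening: 0.157
grasp_force: 29.9
```

```bash
python3 go.py .0
```

```text
target [0.524  0.1351 0.1058] shift units [-0.19  -0.007 -0.013] turn units [-0.0003 -0.0001 -0.0004] q [-16.2  35.  114.4  59.4  41.1 -39.9]
```

apply_moves(plan="-0.06 0 0 0 0 0;-0.06 0 0 0 0 0;-0.04 0 0 0 0 0;-0.04 0 0 0 0 0;-0.03 0 0 0 0 0;0 0 0 0 0 0")

```text
time_s: 10.93
position: [0.5251, 0.1365, 0.1064]
tcp_rot: [[0.359, 0.899, 0.251], [0.732, -0.438, 0.522], [0.58, -0.004, -0.815]]
force: [2.5, 7.4, 3.9]
opening: 0.158
grasp_force: 29.9
```

apply_moves(plan="-0.03 0 0 0 0 0;-0.03 0 0 0 0 0;0 0 0 0 0 0;0 0 0 0 0 0;0 0 0 0 0 0;0 0 0 0 0 0")

```text
time_s: 11.43
position: [0.5251, 0.1363, 0.1064]
tcp_rot: [[0.357, 0.899, 0.253], [0.729, -0.437, 0.527], [0.584, -0.003, -0.812]]
force: [5.6, 13.5, 8.1]
opening: 0.159
grasp_force: 30.0
```

```bash
python3 go.py .0; python3 - <<'E'
from go import *
s=capture("side")[:,:,::-1]
cv2.imwrite("pics/ins.png",cv2.resize(s[140:230,300:440],(784,504),interpolation=cv2.INTER_CUBIC))
E
```

```text
target [0.524  0.1351 0.1058] shift units [-0.032 -0.009 -0.007] turn units [-0.0006 -0.0021 -0.0001] q [-17.5  35.7 115.1  60.8  41.5 -42.8]
```

View pics/ins.png

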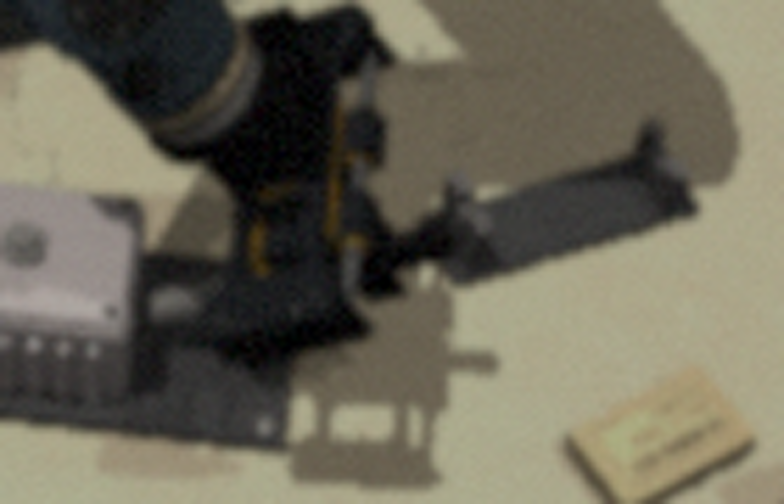

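The side picture shows the gripper right at the mouth with the rod fully inside the tube. The hard stop with axial force came at the expected depth. Draw out.

apply_moves(plan="0.1 0 0 0 0 0;0.1 0 0 0 0 0;0.2 0 0 0 0 0;0.3 0 0 0 0 0;0.3 0 0 0 0 0;0.3 0 0 0 0 0;0.3 0 0 0 0 0;0.3 0 0 0 0 0;0.3 0 0 0 0 0;0.3 0 0 0 0 0")

```text
time_s: 12.32
position: [0.5684, 0.2245, 0.1752]
tcp_rot: [[0.36, 0.899, 0.251], [0.736, -0.438, 0.516], [0.574, -0.001, -0.819]]
force: [0.3, -0.5, -0.9]
opening: 0.154
grasp_force: 30.0
```

apply_moves(plan="0.3 0 0 0 0 0;0.2 0 0 0 0 0;0.1 0 0 0 0 0;0 0 0 0 0 0;0 0 0 0 0 0")

```text
time_s: 12.73
position: [0.5786, 0.2462, 0.1919]
tcp_rot: [[0.36, 0.899, 0.25], [0.736, -0.438, 0.517], [0.574, -0.002, -0.819]]
force: [-0.3, -0.6, -1.1]
opening: 0.152
grasp_force: 30.0
```

```bash
python3 go.py .13
```

```text
target [0.5707 0.2309 0.1803] shift units [-0.415 -0.007 -0.009] turn units [-0.0003 -0.0001 -0.0001] q [ -2.6  28.8 103.3  49.2  44.2 -11.9]
```

apply_moves(plan="0 0 -0.3 0 -0.0162 0;0 0 -0.3 0 -0.0162 0;0 0 -0.3 0 -0.0162 0;0 0 -0.3 0 -0.0162 0;0 0 -0.3 0 -0.0162 0;0 0 -0.3 0 -0.0162 0;0 0 0 0 0 -0.0179;0 0 0 0 0 -0.0179;0 0 0 0 0 -0.0179;0 0 0 0 0 -0.0179")

```text
time_s: 13.57
position: [0.5647, 0.2185, 0.2719]
tcp_rot: [[-0.003, 1.0, 0.001], [1.0, 0.003, 0.016], [0.016, 0.001, -1.0]]
force: [-0.0, 0.2, -1.3]
opening: 0.155
grasp_force: 30.0
```

apply_moves(plan="0 0 0 0 0 0;0 0 0 0 0 0")

```text
time_s: 13.73
position: [0.5649, 0.2183, 0.2721]
tcp_rot: [[0.006, 1.0, 0.002], [1.0, -0.006, 0.016], [0.016, 0.002, -1.0]]
force: [-0.3, 0.4, -0.8]
opening: 0.157
grasp_force: 30.0
```

```bash
python3 - <<'E'
from h import *
t=capture("top").astype(int); st=bot.read_state()
print(st["position"].round(4),st["tcp_rot"].round(3),st["joint_positions"].round(1))
# dish: grey blob around (432,217) against yellowish table
c=t[185:250,405:462]; sat=c.max(2)-c.min(2); m=((sat<22)&(c.sum(2)>200)).astype(np.uint8)
n,l,s,ce=cv2.connectedComponentsWithStats(m); i=1+s[1:,4].argmax(); print(s[i],ce[i]+[405,185])
p=ce[i]+[405,185]; print(onz("top",*p,.01), onz("side",207,239,.008))
E
```

```text
[0.565  0.2184 0.2723] [[ 0.006  1.     0.002]
 [ 1.    -0.006  0.016]
 [ 0.016  0.002 -1.   ]] [10.1 25.6 82.   1.  72.2 10.1]
[ 12  16  32  32 526] [433.04562738 216.46007605]
[ 0.48273475 -0.36807908  0.01      ] [ 0.48402209 -0.36462588  0.008     ]
```

apply_moves(plan="-0.2 -0.1 0 0 -0.0025 0;-0.4 -0.2 0 0 0 0;-0.6 -0.2 0 0 0 0;-0.6 -0.2 0 0 0 0;-0.6 -0.2 0 0 0 0;-0.6 -0.2 0 0 0 0;-0.6 -0.2 0 0 0 0;-0.6 -0.2 0 0 0 0;-0.6 -0.15 0 0 0 0;-0.6 0 0 0 0 0")

```text
time_s: 14.62
position: [0.4794, -0.0521, 0.2722]
tcp_rot: [[0.004, 1.0, 0.001], [1.0, -0.004, 0.001], [0.001, 0.001, -1.0]]
force: [0.6, 1.2, -0.1]
opening: 0.156
grasp_force: 30.0
```

apply_moves(plan="-0.6 0 0 0 0 0;-0.6 0 0 0 0 0;-0.6 0 0 0 0 0;-0.6 0 0 0 0 0;-0.6 0 0 0 0 0;-0.4 0 0 0 0 0;-0.2 0 0 0 0 0;0 0 0 0 0 0;0 0 0 0 0 0")

```text
time_s: 15.37
position: [0.4811, -0.2303, 0.2719]
tcp_rot: [[0.004, 1.0, 0.003], [1.0, -0.004, 0.002], [0.002, 0.003, -1.0]]
force: [0.5, 0.5, -0.2]
opening: 0.158
grasp_force: 30.0
```

```bash
python3 - <<'E'
from h import *
st=bot.read_state();R=st["tcp_rot"]
tip=st["position"]+R@[-.1355,0,-.0187]
d=np.array([.483,-.366,.12])-tip
print(st["position"].round(4),R.round(3),"tip",tip.round(4),"shift",(R.T@d/.05).round(2))
E
```

```text
[ 0.4811 -0.2303  0.2719] [[ 0.004  1.     0.003]
 [ 1.    -0.004  0.002]
 [ 0.002  0.003 -1.   ]] tip [ 0.4806 -0.3659  0.2903] shift [-0.01  0.04  3.41]
```

apply_moves(plan="0 0.04 0.3 0 0 0;0 0 0.5 0 0 0;0 0 0.5 0 0 0;0 0 0.5 0 0 0;0 0 0.5 0 0 0;0 0 0.5 0 0 0;0 0 0.4 0 0 0;0 0 0.2 0 0 0;0 0 0 0 0 0;0 0 0 0 0 0")

```text
time_s: 16.2
position: [0.4846, -0.2297, 0.1024]
tcp_rot: [[0.001, 1.0, 0.003], [1.0, -0.001, 0.001], [0.001, 0.003, -1.0]]
force: [-0.1, -0.8, -1.4]
opening: 0.155
grasp_force: 30.0
```

apply_moves(plan="0 0 0 0 0 0;0 0 0 0 0 0;0 0 0 0 0 0;0 0 0 0 0 0")

```text
time_s: 16.53
position: [0.485, -0.2311, 0.1032]
tcp_rot: [[0.002, 1.0, 0.005], [1.0, -0.002, -0.0], [-0.0, 0.005, -1.0]]
force: [-0.1, -0.2, -1.0]
opening: 0.159
grasp_force: 30.0
```

```bash
python3 - <<'E'
from h import *
t=capture("top")[:,:,::-1];s=capture("side")[:,:,::-1];w=np.zeros((600,800,3),np.uint8)
w[:,:400]=cv2.resize(t[160:280,380:460],(400,600),interpolation=cv2.INTER_CUBIC)
w[:,400:]=cv2.resize(s[160:280,180:260],(400,600),interpolation=cv2.INTER_CUBIC)
cv2.imwrite("pics/end.png",w); st=bot.read_state(); R=st["tcp_rot"]
tip=st["position"]+R@[-.1355,0,-.0187]; print(st["position"],tip,st["grasp_force"],R.round(3))
for n in("top","side"):
    m=camera_model(n); f=200/np.tan(np.radians(m["vertical_fov"]/2)); q=m["rotation"].T@(tip-m["position"]); print(n,q[:2]/q[2]*f+[m["cx"],m["cy"]])
E
```

```text
[ 0.48476054 -0.23093783  0.10277414] [ 0.48436626 -0.36644072  0.12144906] 29.967860765755177 [[ 0.002  1.     0.005]
 [ 1.    -0.002  0.   ]
 [ 0.     0.005 -1.   ]]
top [442.69165636 210.02909182]
side [197.81309499 221.71590078]
```

View pics/end.png

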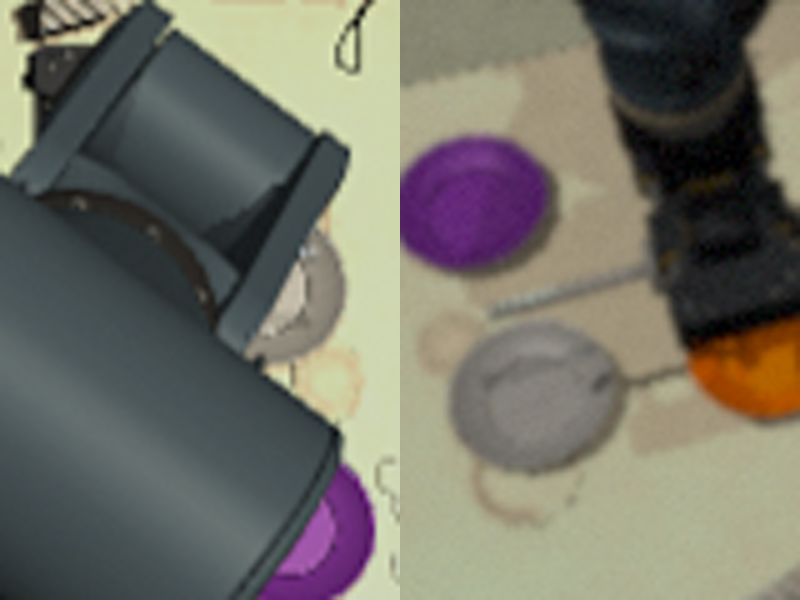

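The side view shows the tip at (198,222.6), against a prediction of (197.8,221.7). The rod is level above the grey dish, and the dish has not moved.

```bash
python3 -c "
from rig import bot
print(bot.hand_in())"
```

```text
the job is handed in; nothing more can be done
None
```

The rod went into the guide tube until the collar stopped, was drawn right out, and was handed in level, marked side up, its tip about 12 cm above the middle of the grey steel dish; the hand-in gave back no verdict.

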